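# Carry an unevenly filled canister caddy by its balance point

### The arm

A 6-joint arm with a two-finger parallel gripper is mounted at the origin on the work surface. World frame = base frame: x ahead of the robot, y to its left, z up, the work surface at z = 0. Lengths are in m, angles in rad, forces in N, time in s.
With the tool pointing down it reaches from about 0.25 to 0.775 m from the base axis. Payload 4 kg.
Tool frame: the origin (TCP) lies on the centre line of the jaws, within the pads' length; the fingertips stand 11 mm ahead of it and the grasp point (between the pads) lies 8 mm behind it (robot.tip_reach is the distance from the TCP to the fingertips, in m); x points along the fingers, z is the direction in which the jaws open and shut, and the axes are right-handed (so a half turn about x gives the same grasp; the last joint's range is limited). The gripper opens to 94 mm and grips with 3 to 60 N. Pads are 16 mm wide; open, the fingers measure 119 mm over their backs; the gripper's body (75 mm by 177 mm) begins 78 mm behind the grasp point.
Start: joints at [-1.357, 0.087, 1.371, -0, 1.684, -0.103], TCP at [0.171, -0.523, 0.217] pointing down, gripper open.
Joint ranges: [-3.1, 3.1], [-0.76, 2.03], [0.27, 2.55], [-1.08, 4.22], [0.17, 2.65], [-2.57, 2.57]. Speed limits (rad/s): [2.79, 2.79, 3.14, 3.14, 3.14, 3.14].

### API

Orientations are given as a unit quaternion [w, x, y, z].
In Python, from bench import robot, cams, spotter gives the robot as it stands. The module is installed in compiled form; this text tells all that it offers.
- The arm moves only by the shell command python3 -m inch 'ROWS' [OPENING] [FORCE]. ROWS is JSON, a list of rows, each an object of numbers: "dx", "dy", "dz": the shift along the tool's x, y, z in cm; "wx", "wy", "wz": the turn, a rotation vector about the tool's x, y, z in degrees. A call has 1 to 12 rows; each row is the pose to reach, as a shift and turn from the pose commanded when the call began, along the tool's axes at that moment; what a row does not reach only later rows make up. A row lasts 1/10 s, in which the tool goes at most 50 mm and 8.59 degrees, less where a joint would pass 70% of its speed; a pose out of reach is approached as far as the arm can. A call with a gripper value outside its range is refused whole. OPENING is the opening, from 0 (shut) to 1 (fully open), set as the call begins (- or left out, the last holds). The fingers move at their own pace and stop on an object; FORCE is the grip in N (left out, the last holds). Time passes only in rows, so rows that repeat a pose let the fingers close. It gives the time, the measured TCP pose, the force and the opening at its end, in the units of the state.
- robot.get_state(): the state, without advancing time (a new reading comes with each control period).
- cams.get_image(name): name is "side" or "top" or "wrist"; returns a dict with "image" (480x640x3 uint8, blue, green, red), "depth" (480x640 float32, m along the optical axis (not along the pixel's ray), 0 where there is no reading), "fovy" (degrees; the focal length in pixels is half the picture's height over the tangent of half this angle, whatever the lens; pixels are square), "cx", "cy" (the principal point, pixels), "R" (3x3) and "t" (3): a world point X has camera coordinates R X + t. Camera axes: x right, y down, z forward; pixel columns grow to the right and rows downward; lengths in m; the calibration is good to about 2 mm. A picture is of the moment at which its call begins.
- robot.finish_job(): hands the job in, once; it reports no verdict.
Trained networks look in a picture, given as the dict that the camera call returned (one of the last four; its "shot" number tells which), for a name from the list of things; names that differ only in an ending like _2 or _b are one class to them, and where a whole thing is asked for, a point or a joint stands for the part that bears it (a point fixed in the world has none). Each returns a list of dicts, best first, with "score" (0 to 1); they miss things now and then, are a little off and sometimes report something else, mostly with a low value. They report only what shows in the picture. A call takes as long as a camera call. They do not tell look-alikes from the thing itself.
- spotter.cut_out(label, picture): "mask" (480x640 bool, what is visible of it) and "rect" ([left, top, width, height] in pixels, round what is visible of it).
The state is a dict: "time_s": time; "joint_positions": joint angles; "joint_velocities": joint speeds; "joint_efforts": joint torques, N m; "position": TCP position; "ee_rot": TCP orientation; "ft_force": force on the tool from outside, world axes, zero at the start; "wrist_torque": the same for the moment, N m; "grip_width": opening from 0.0 (shut) to 1.0 (fully open).
Only numpy, scipy, OpenCV 4.12 (cv2) and the standard library are available. Lean on these libraries where they do the work, as an engineer would, in place of code of your own. Each camera call takes 0.05 s, during which the arm holds its last target. There are 200 camera calls.

### The job

Carry the steel caddy with its three canisters over to the wooden board by its bar handle, one hand on the bar, and stand it gently in the middle of the board, lined up with the board's length. The canisters are filled unequally and the caddy must not tip, so with small trial lifts find the place along the bar where it balances and carry it level from there. Do not squeeze the glazed bar hard, keep the canisters in their places and leave the other things on the counter alone.

Things in the scene. Friction and masses are not known exactly. Their poses are not given: they have to be found in the camera images.
- caddy: Loose steel caddy: base 372 x 96 mm, low wire gallery, flat end uprights 26 mm wide, 186 mm high, a bar handle between them. Rubber feet at +-165 mm along, +-36 mm across. Origin: centre of its underside at foot level; x along its length, z up. Ends alike. With canisters 0.75 to 1 kg; it balances at an unseen point within 75 mm of the bar's middle, to either side.
- bar_mid (a point): Middle of the bar handle (caddy's axes, bar along x): smooth, slippery glazed porcelain rod, 14 mm thick, 344 mm long, 170 mm above the feet. Nothing under it is higher than 107 mm, so it can be pinched from above anywhere along it. Held off the balance point it turns in the fingers and the heavy end stays down. 20 to 30 N carries it; the glaze takes 35 N at most.
- board: Rectangular wooden serving board, 420 x 210 x 18 mm thick, lying fixed on the counter. Origin: centre of its underside; x along its length, z up. Turned at most about 17 degrees from the robot's x direction, as is the caddy.
- pot_p_mid (a point): One of three alike steel canisters with lid and wooden knob standing in the caddy's gallery, 84 mm in diameter, 80 mm high to the lid (95 mm with its knob); contents unknown and different. Point: its centre, 40 mm above its foot (50 mm above the caddy's feet).
- pot_q_mid (a point): One of three alike steel canisters with lid and wooden knob standing in the caddy's gallery, 84 mm in diameter, 80 mm high to the lid (95 mm with its knob); contents unknown and different. Point: its centre, 40 mm above its foot (50 mm above the caddy's feet).
- pot_r_mid (a point): One of three alike steel canisters with lid and wooden knob standing in the caddy's gallery, 84 mm in diameter, 80 mm high to the lid (95 mm with its knob); contents unknown and different. Point: its centre, 40 mm above its foot (50 mm above the caddy's feet).
- pump: Bystander: brushed steel pump dispenser with push top, 68 mm in diameter, 180 mm high. Origin: centre of its underside.
- bowl: Bystander: empty white porcelain bowl, 140 mm wide, 60 mm high. Origin: centre of its underside.
- plate: Bystander: yellow melamine plate, 210 mm wide, 22 mm high. Origin: centre of its underside.
- dipper: Bystander: wooden honey dipper, 175 mm long and 33 mm thick at the head, lying on the counter. Origin: on the counter under its middle.
- lid: Bystander: hard grey silicone lid lying upside down near the counter's far edge, 112 mm wide, 16 mm high. Origin: centre of its underside.
- mug: Bystander: blue mug, 82 mm wide, 92 mm high. Origin: centre of its underside.
- eggcup: Bystander: white porcelain egg cup, 47 mm wide, 52 mm high. Origin: centre of its underside.
Mind the look-alikes: they are no part of the job. What is shaped like the part that bears pot_r_mid but orange or yellow is not meant.

How it is judged:
By the outcome, as a careful person would: the job done as asked, in the order asked, and still so for the second after the job is handed in, with the robot touching nothing.
It also fails if it takes over 64 s, if anything falls off the work surface, if the arm or the gripper's body presses on something with over 40 N, if the wrist force passes 120 N, or if a joint passes its speed limit or range.

## Working session

There is one attempt and no reset: what is moved stays moved. The work goes in short steps, Python scripts to look and compute and a shell command to move; the robot and the scene stay as the last step left them, time stands still between calls to the robot, and variables do not carry over. Pictures are saved under pics/ and viewed, on a budget of 10 in all, crops included, one or two more only if the job needs it, and the job is handed in when it is done.

```bash
mkdir -p pics; cat > h.py <<'E'
import numpy as np, cv2
from bench import robot, cams, spotter
def f(p): return 240/np.tan(np.radians(p["fovy"])/2)
def pts(p, mask=None):
    d=p["depth"]; v,u=np.nonzero((d>0) if mask is None else (mask&(d>0)))
    z=d[v,u]; c=np.c_[(u-p["cx"])/f(p)*z,(v-p["cy"])/f(p)*z,z]
    return (c-p["t"])@p["R"]
def proj(p,X):
    c=np.asarray(X)@p["R"].T+p["t"]; return c[...,:2]/c[...,2:]*f(p)+[p["cx"],p["cy"]]
E
python3 - <<'E'
from h import *
a=cams.get_image("top"); b=cams.get_image("side")
cv2.imwrite("pics/1.png",a["image"]); cv2.imwrite("pics/2.png",b["image"])
print(robot.get_state())
for p in (a,b):
  for n in ["caddy","board","pot_r_mid","pump","bowl","mug"]:
    for r in spotter.cut_out(n,p)[:4]:
      P=pts(p,r["mask"]); print(n,round(r["score"],2),r["rect"],P.mean(0).round(3),np.percentile(P,[2,98],0).round(3).tolist())
E
```

```text
{'time_s': 0.1, 'joint_positions': array([-1.35707012e+00,  8.79042680e-02,  1.37208018e+00, -1.78103486e-05,
        1.68359480e+00, -1.03117721e-01]), 'joint_velocities': array([-0.00125483, -0.00034383, -0.00352712,  0.00167172,  0.00054751,
        0.00099592]), 'joint_efforts': array([ 2.80730739e-03, -3.41251123e+01, -3.03299510e+01,  7.21029122e-02,
        3.04682530e-02, -9.46990326e-05]), 'position': array([ 0.17124467, -0.52217332,  0.21542017]), 'ee_rot': array([ 0.57209058,  0.41532281,  0.57314562, -0.41439526]), 'ft_force': array([-0.98678115,  0.3238611 ,  0.80625085]), 'wrist_torque': array([-0.02464864, -0.04187363,  0.00826931]), 'grip_width': 0.9970478075198165}
caddy 0.64 [217.5, 190.0, 59.5, 130.8] [0.513 0.236 0.064] [[0.337, 0.162, -0.002], [0.699, 0.315, 0.183]]
board 0.73 [348.6, 190.8, 79.6, 139.0] [ 0.511 -0.215  0.018] [[0.314, -0.323, 0.007], [0.715, -0.108, 0.029]]
board 0.47 [229.6, 244.0, 28.4, 26.5] [0.516 0.238 0.088] [[0.48, 0.204, 0.034], [0.554, 0.281, 0.111]]
pot_r_mid 0.81 [229.4, 159.9, 30.4, 26.9] [0.79  0.249 0.073] [[0.756, 0.214, 0.015], [
[... 1359 characters left out ...]
 0.436 0.069] [[0.21, 0.391, 0.016], [0.285, 0.467, 0.094]]
pot_r_mid 0.72 [182.5, 252.7, 169.2, 123.8] [0.506 0.256 0.071] [[0.334, 0.178, 0.007], [0.695, 0.325, 0.178]]
pump 0.79 [197.8, 406.2, 56.1, 73.8] [0.355 0.543 0.119] [[0.327, 0.51, 0.031], [0.39, 0.568, 0.18]]
pump 0.44 [292.2, 206.2, 157.1, 81.1] [ 0.498 -0.199  0.017] [[0.308, -0.314, 0.007], [0.707, -0.096, 0.021]]
bowl 0.69 [396.0, 166.8, 36.1, 27.5] [ 0.56  -0.574  0.038] [[0.493, -0.629, 0.009], [0.619, -0.495, 0.061]]
mug 0.57 [448.0, 183.6, 18.0, 34.9] [ 0.385 -0.505  0.057] [[0.364, -0.569, 0.002], [0.408, -0.457, 0.091]]
mug 0.26 [77.7, 382.5, 119.6, 97.5] [0.559 0.569 0.01 ] [[0.462, 0.474, 0.002], [0.65, 0.661, 0.022]]
```

View pics/1.png

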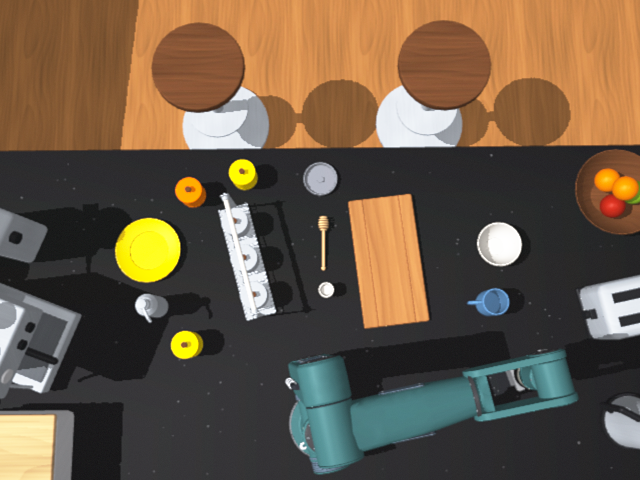

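View pics/2.png

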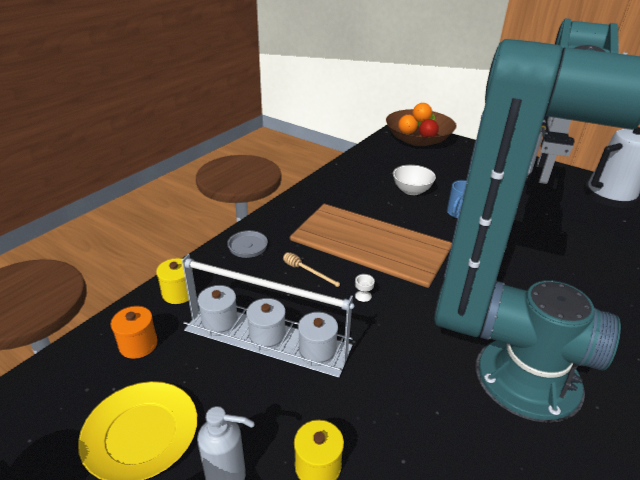

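The top view shows the caddy (bar from about (228,198) to (258,310)), with the board to its right (348–428, 191–330). The egg cup (326,290) and dipper (323,240) lie between them. The yellow and orange look-alikes stand outside the caddy. Next I fit exact poses.

```bash
cat >> h.py <<'E'
def rect(P):
    (c,s,a)=cv2.minAreaRect((P[:,:2]*1000).astype(np.float32)); 
    if s[0]<s[1]: s=s[::-1]; a+=90
    return np.array(c)/1000,s,(a+90)%180-90
def bar(p,zlo=.14,zhi=.25,box=None):
    P=pts(p); 
    if box is None: box=(.3,.75,.12,.34)
    m=(P[:,2]>zlo)&(P[:,2]<zhi)&(P[:,0]>box[0])&(P[:,0]<box[1])&(P[:,1]>box[2])&(P[:,1]<box[3])
    Q=P[m]; c=np.median(Q,0); d=np.linalg.svd(Q-Q.mean(0),full_matrices=False)[2][0]; d*=np.sign(d[0])
    s=(Q-Q.mean(0))@d; lo,hi=np.percentile(s,[.5,99.5])
    return Q.mean(0)+d*(lo+hi)/2,d,hi-lo,len(Q)
E
python3 - <<'E'
from h import *
for n in ("top","side"):
  p=cams.get_image(n)
  m,d,L,k=bar(p); print(n,"bar",m.round(4),d.round(4),L.round(3),k,"yaw",np.degrees(np.arctan2(d[1],d[0])).round(2),"slope",np.degrees(np.arcsin(d[2])).round(2))
  P=pts(p); Q=P[(P[:,2]>.012)&(P[:,2]<.024)&(P[:,0]>.28)&(P[:,0]<.75)&(P[:,1]>-.35)&(P[:,1]<-.08)]
  print("board",rect(Q),len(Q),np.median(Q[:,2]))
  Q=P[(P[:,2]>.003)&(P[:,0]>.2)&(P[:,0]<.8)&(P[:,1]>-.1)&(P[:,1]<.12)]
  print("between",np.percentile(Q,[1,99],0).round(3).tolist())
  r=spotter.cut_out("board",p)[0]; Q=pts(p,r["mask"]); print(rect(Q[(Q[:,2]>.01)&(Q[:,2]<.026)]))
  r=spotter.cut_out("eggcup",p)[:1]; print([pts(p,x["mask"]).mean(0).round(3) for x in r])
from scipy.spatial.transform import Rotation as R
s=robot.get_state(); q=s["ee_rot"]; print(R.from_quat(q[[1,2,3,0]]).as_matrix().round(3))
E
```

```text
top bar [0.5161 0.2429 0.1756] [0.9661 0.258  0.0036] 0.377 640 yaw 14.95 slope 0.2
board (array([ 0.51390283, -0.21664676]), (467.617431640625, 264.8691711425781), -0.0189971923828125) 6268 0.018139226178427868
between [[0.201, -0.098, 0.003], [0.794, 0.117, 0.653]]
(array([ 0.51623401, -0.21486172]), (420.3828430175781, 211.40223693847656), 6.262084007263184)
[array([ 0.419, -0.012,  0.041])]
side bar [0.5123 0.2489 0.1723] [ 0.9659  0.2588 -0.0026] 0.376 1369 yaw 15.0 slope -0.15
board (array([ 0.51490302, -0.21136981]), (423.1642761230469, 215.3556671142578), 6.508415222167969) 6404 0.017544045162657836
between [[0.2, -0.099, 0.003], [0.796, 0.098, 0.652]]
(array([ 0.51517572, -0.21375993]), (423.1642761230469, 220.1669158935547), 6.508415222167969)
[array([ 0.416, -0.007,  0.031])]
[[ 0.     0.95   0.312]
 [-0.     0.312 -0.95 ]
 [-1.    -0.     0.   ]]
```

```bash
python3 -m inch '[{"dx":-6},{"dx":-6.5,"dy":5,"dz":-5},{"dx":-6.5,"dy":56.6,"dz":-62.1,"wx":3.2},{"dx":-6.5,"dy":56.6,"dz":-62.1,"wx":3.2},{"dx":-6.5,"dy":56.6,"dz":-62.1,"wx":3.2},{"dx":-6.5,"dy":56.6,"dz":-62.1,"wx":3.2},{"dx":-6.5,"dy":56.6,"dz":-62.1,"wx":3.2},{"dx":-6.5,"dy":56.6,"dz":-62.1,"wx":3.2},{"dx":-6.5,"dy":56.6,"dz":-62.1,"wx":3.2},{"dx":-6.5,"dy":56.6,"dz":-62.1,"wx":3.2},{"dx":-6.5,"dy":56.6,"dz":-62.1,"wx":3.2},{"dx":-6.5,"dy":56.6,"dz":-62.1,"wx":3.2}]' 0.6 25
cat > st.py <<'E'
from h import *
from scipy.spatial.transform import Rotation as R
import sys
T=np.array([float(x) for x in sys.argv[1:4]]); yaw=np.radians(float(sys.argv[4]))
s=robot.get_state(); M=R.from_quat(s["ee_rot"][[1,2,3,0]])
y=np.array([np.cos(yaw),np.sin(yaw),0]); x=np.array([0,0,-1]); D=np.c_[x,y,np.cross(x,y)]
print("t",s["time_s"],"pos",s["position"].round(4),"delta cm",(M.inv().apply(T-s["position"])*100).round(2),"turn",np.degrees((M.inv()*R.from_matrix(D)).as_rotvec()).round(2),"F",s["ft_force"].round(2),"grip",s["grip_width"].round(3))
E
python3 st.py .515 .2445 .28 15
```

```text
invalid input
Traceback (most recent call last):
  File "st.py", line 7, in <module>
    print("t",s["time_s"],"pos",s["position"].round(4),"delta cm",(M.inv().apply(T-s["position"])*100).round(2),"turn",np.degrees((M.inv()*R.from_matrix(D)).as_rotvec()).round(2),"F",s["ft_force"].round(2),"grip",s["grip_width"].round(3))
                                                                                                                                                                                                                     ^^^^^^^^^^^^^^^^^^^^^
AttributeError: 'float' object has no attribute 'round'
```

```bash
sed -i 's/s\["grip_width"\].round(3)/round(float(s["grip_width"]),3)/' st.py
python3 -m inch '[{"dx":-5}]' 0.6 25
python3 -m inch '[{"dx":-1.5,"dy":5,"dz":-5},{"dx":-1.5,"dy":20,"dz":-22,"wx":3.2},{"dx":-1.5,"dy":20,"dz":-22,"wx":3.2},{"dx":-1.5,"dy":20,"dz":-22,"wx":3.2},{"dx":-1.5,"dy":20,"dz":-22,"wx":3.2},{"dx":-1.5,"dy":20,"dz":-22,"wx":3.2}]'
python3 st.py .515 .2445 .28 15
```

```text
t 1.0 pos [ 0.1713 -0.5227  0.2165] delta cm [ -6.36  56.56 -62.19] turn [3.15 0.01 0.  ] F [0.93 0.35 0.29] grip 1.001invalid input
invalid input
```

```bash
python3 -m inch '[{"dx":-5,"dy":0,"dz":0,"wx":0,"wy":0,"wz":0}]' 0.6 25; python3 -m inch --help
```

```text
time_s: 1.1
position: [0.17, -0.5167, 0.2548]
ee_rot: [0.566, 0.421, 0.579, -0.409]
ft_force: [-0.7, -0.9, -1.8]
grip_width: 0.948invalid input: not JSON, or not a number
```

```bash
python3 -m inch '[{"dx":-1,"dy":5,"dz":-5,"wx":0,"wy":0,"wz":0},{"dx":-1.5,"dy":56.6,"dz":-62.1,"wx":3.2,"wy":0,"wz":0},{"dx":-1.5,"dy":56.6,"dz":-62.1,"wx":3.2,"wy":0,"wz":0},{"dx":-1.5,"dy":56.6,"dz":-62.1,"wx":3.2,"wy":0,"wz":0},{"dx":-1.5,"dy":56.6,"dz":-62.1,"wx":3.2,"wy":0,"wz":0},{"dx":-1.5,"dy":56.6,"dz":-62.1,"wx":3.2,"wy":0,"wz":0},{"dx":-1.5,"dy":56.6,"dz":-62.1,"wx":3.2,"wy":0,"wz":0},{"dx":-1.5,"dy":56.6,"dz":-62.1,"wx":3.2,"wy":0,"wz":0},{"dx":-1.5,"dy":56.6,"dz":-62.1,"wx":3.2,"wy":0,"wz":0},{"dx":-1.5,"dy":56.6,"dz":-62.1,"wx":3.2,"wy":0,"wz":0},{"dx":-1.5,"dy":56.6,"dz":-62.1,"wx":3.2,"wy":0,"wz":0},{"dx":-1.5,"dy":56.6,"dz":-62.1,"wx":3.2,"wy":0,"wz":0}]' 
python3 st.py .515 .2445 .28 15
```

```text
time_s: 2.3
position: [0.418, 0.026, 0.2795]
ee_rot: [0.561, 0.431, 0.56, -0.43]
ft_force: [0.9, -0.1, -0.3]
grip_width: 0.6
t 2.3 pos [0.418  0.026  0.2795] delta cm [ -0.05  15.01 -18.61] turn [-0.04  0.05 -0.08] F [ 0.92 -0.09 -0.27] grip 0.6
```

```bash
python3 -m inch '[{"dx":0,"dy":13,"dz":-16.3,"wx":0,"wy":0,"wz":0},{"dx":0,"dy":13,"dz":-16.3,"wx":0,"wy":0,"wz":0},{"dx":0,"dy":13,"dz":-16.3,"wx":0,"wy":0,"wz":0},{"dx":0,"dy":13,"dz":-16.3,"wx":0,"wy":0,"wz":0},{"dx":0,"dy":13,"dz":-16.3,"wx":0,"wy":0,"wz":0},{"dx":0,"dy":13,"dz":-16.3,"wx":0,"wy":0,"wz":0},{"dx":0,"dy":13,"dz":-16.3,"wx":0,"wy":0,"wz":0}]' 
python3 st.py .515 .2445 .162 15
python3 - <<'E'
from h import *
for n in ("wrist","top"):
  p=cams.get_image(n); m,d,L,k=bar(p); print(n,m.round(4),d.round(4),L.round(3),k)
  cv2.imwrite(f"pics/{n}3.png",p["image"])
E
```

```text
time_s: 3.0
position: [0.501, 0.214, 0.2791]
ee_rot: [0.561, 0.431, 0.561, -0.431]
ft_force: [0.1, -0.2, -0.3]
grip_width: 0.601
t 3.0 pos [0.501  0.214  0.2791] delta cm [11.71  2.15 -2.6 ] turn [-0.08  0.05  0.02] F [ 0.08 -0.22 -0.31] grip 0.601
wrist [0.4922 0.2387 0.1763] [ 0.9658  0.2593 -0.0058] 0.318 7758
top [0.5548 0.2532 0.1757] [ 0.9664  0.2571 -0.0031] 0.307 273
```

View pics/wrist3.png

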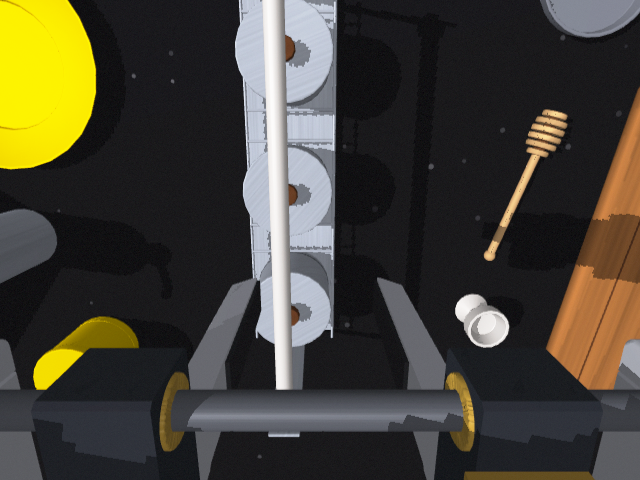

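The wrist view shows the bar running vertically at column ~280 between the open fingers (250 to 380), so it needs about 2.6 cm of sideways correction, matching the numbers.

```bash
python3 -m inch '[{"dx":0,"dy":2.1,"dz":-2.6,"wx":0,"wy":0,"wz":0},{"dx":4,"dy":2.1,"dz":-2.6,"wx":0,"wy":0,"wz":0},{"dx":8,"dy":2.1,"dz":-2.6,"wx":0,"wy":0,"wz":0},{"dx":10.5,"dy":2.1,"dz":-2.6,"wx":0,"wy":0,"wz":0},{"dx":11.7,"dy":2.1,"dz":-2.6,"wx":0,"wy":0,"wz":0},{"dx":11.7,"dy":2.1,"dz":-2.6,"wx":0,"wy":0,"wz":0},{"dx":11.7,"dy":2.1,"dz":-2.6,"wx":0,"wy":0,"wz":0}]' 
python3 st.py .515 .2447 .162 15
```

```text
time_s: 3.8
position: [0.5156, 0.245, 0.164]
ee_rot: [0.561, 0.432, 0.56, -0.43]
ft_force: [0.6, -0.7, 0.3]
grip_width: 0.6
t 3.8 pos [0.5156 0.245  0.164 ] delta cm [ 0.2  -0.07  0.01] turn [-0.11 -0.01 -0.17] F [ 0.55 -0.71  0.25] grip 0.6
```

```bash
python3 -m inch '[{"dx":0.1,"dy":0,"dz":0,"wx":0,"wy":0,"wz":0},{"dx":0.1,"dy":0,"dz":0,"wx":0,"wy":0,"wz":0},{"dx":0.1,"dy":0,"dz":0,"wx":0,"wy":0,"wz":0},{"dx":0.1,"dy":0,"dz":0,"wx":0,"wy":0,"wz":0},{"dx":0.1,"dy":0,"dz":0,"wx":0,"wy":0,"wz":0},{"dx":0.1,"dy":0,"dz":0,"wx":0,"wy":0,"wz":0}]' 0 25
cat > tilt.py <<'E'
from h import *
F=[];M=[];B=[]
for i in range(3):
  for n in ("side","wrist"):
    p=cams.get_image(n); s=robot.get_state(); F.append(s["ft_force"]); M.append(s["wrist_torque"])
    m,d,L,k=bar(p); B.append((n,np.degrees(np.arcsin(d[2])).round(2),L.round(3),m.round(3)))
print("F",np.mean(F,0).round(2),np.std(F,0).round(2),"M",np.mean(M,0).round(3)); print(B[:2],[b[1] for b in B]); print(s["time_s"],s["position"].round(4),s["grip_width"])
E
python3 tilt.py
python3 -m inch '[{"dx":-0.3,"dy":0,"dz":0,"wx":0,"wy":0,"wz":0},{"dx":-0.6,"dy":0,"dz":0,"wx":0,"wy":0,"wz":0},{"dx":-0.9,"dy":0,"dz":0,"wx":0,"wy":0,"wz":0},{"dx":-1.2,"dy":0,"dz":0,"wx":0,"wy":0,"wz":0},{"dx":-1.2,"dy":0,"dz":0,"wx":0,"wy":0,"wz":0},{"dx":-1.2,"dy":0,"dz":0,"wx":0,"wy":0,"wz":0},{"dx":-1.2,"dy":0,"dz":0,"wx":0,"wy":0,"wz":0}]'
python3 tilt.py
```

```text
time_s: 4.4
position: [0.5147, 0.2457, 0.1611]
ee_rot: [0.561, 0.431, 0.561, -0.431]
ft_force: [-1.2, 1.6, -0.5]
grip_width: 0.138
F [-0.29  0.73  0.58] [0.55 0.63 0.51] M [0.242 0.062 0.012]
[('side', np.float64(-0.14), np.float64(0.376), array([0.512, 0.251, 0.177])), ('wrist', np.float64(-6.79), np.float64(0.208), array([0.535, 0.25 , 0.188]))] [np.float64(-0.14), np.float64(-6.79), np.float64(-0.15), np.float64(-6.85), np.float64(-0.19), np.float64(-6.9)]
4.7 [0.5147 0.2457 0.161 ] 0.14257815262147502
time_s: 5.4
position: [0.515, 0.2454, 0.1731]
ee_rot: [0.561, 0.431, 0.561, -0.431]
ft_force: [0.2, -0.1, -7.2]
grip_width: 0.136
F [ 0.41 -0.16 -7.21] [0.58 0.41 0.32] M [ 0.024 -0.182  0.022]
[('side', np.float64(2.26), np.float64(0.376), array([0.513, 0.25 , 0.185])), ('wrist', np.float64(0.75), np.float64(0.214), array([0.529, 0.249, 0.196]))] [np.float64(2.26), np.float64(0.75), np.float64(2.29), np.float64(0.75), np.float64(2.26), np.float64(0.77)]
5.7 [0.5149 0.2454 0.1731] 0.1428377424311013
```

Slope rose by about +2.4°, so the end near the robot (−x) is the heavy one. I lower it and try 35 mm toward that end.

```bash
python3 -m inch '[{"dx":0.3,"dy":0,"dz":0,"wx":0,"wy":0,"wz":0},{"dx":0.6,"dy":0,"dz":0,"wx":0,"wy":0,"wz":0},{"dx":0.9,"dy":0,"dz":0,"wx":0,"wy":0,"wz":0},{"dx":1.2,"dy":0,"dz":0,"wx":0,"wy":0,"wz":0},{"dx":1.2,"dy":0,"dz":0,"wx":0,"wy":0,"wz":0},{"dx":1.2,"dy":0,"dz":0,"wx":0,"wy":0,"wz":0}]'
python3 -m inch '[{"dx":0,"dy":0,"dz":0,"wx":0,"wy":0,"wz":0},{"dx":0,"dy":0,"dz":0,"wx":0,"wy":0,"wz":0},{"dx":0,"dy":0,"dz":0,"wx":0,"wy":0,"wz":0},{"dx":0,"dy":-1.7,"dz":0,"wx":0,"wy":0,"wz":0},{"dx":0,"dy":-3.5,"dz":0,"wx":0,"wy":0,"wz":0},{"dx":0,"dy":-3.5,"dz":0,"wx":0,"wy":0,"wz":0},{"dx":0,"dy":-3.5,"dz":0,"wx":0,"wy":0,"wz":0}]' 0.4
python3 - <<'E'
from h import *
p=cams.get_image("side"); m,d,L,k=bar(p); print(m,d,L)
E
python3 -m inch '[{"dx":0,"dy":0,"dz":0,"wx":0,"wy":0,"wz":0},{"dx":0,"dy":0,"dz":0,"wx":0,"wy":0,"wz":0},{"dx":0,"dy":0,"dz":0,"wx":0,"wy":0,"wz":0},{"dx":0,"dy":0,"dz":0,"wx":0,"wy":0,"wz":0},{"dx":0,"dy":0,"dz":0,"wx":0,"wy":0,"wz":0}]' 0 25
python3 -m inch '[{"dx":-0.3,"dy":0,"dz":0,"wx":0,"wy":0,"wz":0},{"dx":-0.6,"dy":0,"dz":0,"wx":0,"wy":0,"wz":0},{"dx":-0.9,"dy":0,"dz":0,"wx":0,"wy":0,"wz":0},{"dx":-1.2,"dy":0,"dz":0,"wx":0,"wy":0,"wz":0},{"dx":-1.2,"dy":0,"dz":0,"wx":0,"wy":0,"wz":0},{"dx":-1.2,"dy":0,"dz":0,"wx":0,"wy":0,"wz":0},{"dx":-1.2,"dy":0,"dz":0,"wx":0,"wy":0,"wz":0}]'
python3 tilt.py
```

```text
time_s: 6.3
position: [0.5187, 0.2465, 0.1651]
ee_rot: [0.563, 0.434, 0.558, -0.427]
ft_force: [6.6, 1.3, 1.4]
grip_width: 0.141
time_s: 7.0
position: [0.4811, 0.2364, 0.1613]
ee_rot: [0.561, 0.431, 0.561, -0.43]
ft_force: [0.5, 0.2, 0.1]
grip_width: 0.405
[0.52002466 0.25194674 0.17618702] [ 0.9667959   0.25516103 -0.0140906 ] 0.37591549704340554
time_s: 7.55
position: [0.4812, 0.2365, 0.1608]
ee_rot: [0.561, 0.431, 0.561, -0.431]
ft_force: [0.9, 0.5, -1.1]
grip_width: 0.141
time_s: 8.25
position: [0.4808, 0.2363, 0.1729]
ee_rot: [0.561, 0.431, 0.561, -0.431]
ft_force: [-0.4, -0.6, -9.3]
grip_width: 0.143
F [ 0.08 -0.33 -8.82] [0.37 0.47 0.83] M [0.02  0.017 0.005]
[('side', np.float64(-0.82), np.float64(0.376), array([0.52 , 0.251, 0.185])), ('wrist', np.float64(-3.36), np.float64(0.21), array([0.5  , 0.241, 0.195]))] [np.float64(-0.82), np.float64(-3.36), np.float64(-0.87), np.float64(-3.27), np.float64(-0.71), np.float64(-2.87)]
8.55 [0.481  0.2364 0.173 ] 0.13882418898720728
```

```bash
python3 - <<'E'
from h import *
p=cams.get_image("side"); cv2.imwrite("pics/s4.png",cv2.resize(p["image"][220:400,150:390],None,fx=3.2,fy=3.2,interpolation=cv2.INTER_CUBIC))
E
```

```text
(no output)
```

View pics/s4.png

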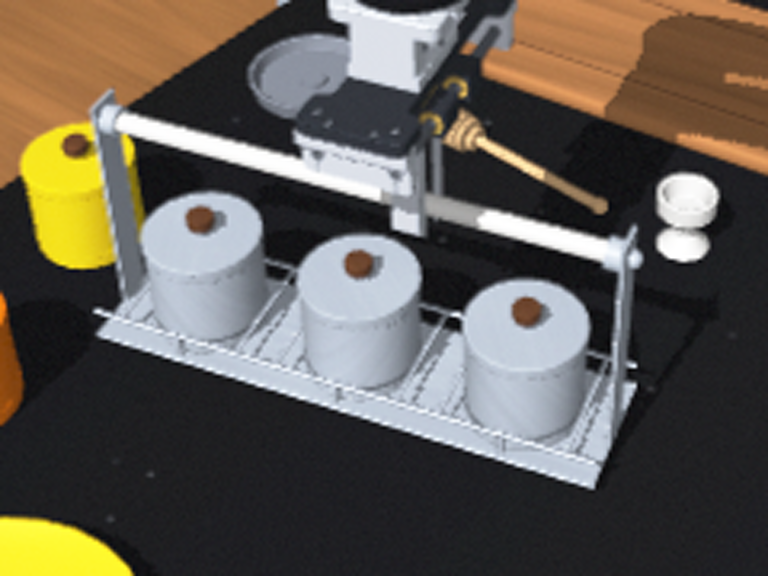

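The crop shows all three canisters seated and the fingers on the bar near the right (heavy) half. I lift a little higher to see whether it stays level.

```bash
python3 -m inch '[{"dx":-0.3,"dy":0,"dz":0,"wx":0,"wy":0,"wz":0},{"dx":-0.7,"dy":0,"dz":0,"wx":0,"wy":0,"wz":0},{"dx":-1.1,"dy":0,"dz":0,"wx":0,"wy":0,"wz":0},{"dx":-1.5,"dy":0,"dz":0,"wx":0,"wy":0,"wz":0},{"dx":-1.5,"dy":0,"dz":0,"wx":0,"wy":0,"wz":0},{"dx":-1.5,"dy":0,"dz":0,"wx":0,"wy":0,"wz":0},{"dx":-1.5,"dy":0,"dz":0,"wx":0,"wy":0,"wz":0}]'
python3 tilt.py
```

```text
time_s: 9.3
position: [0.4808, 0.2363, 0.1878]
ee_rot: [0.561, 0.431, 0.561, -0.431]
ft_force: [0.5, 0.7, -8.4]
grip_width: 0.139
F [ 0.18  0.09 -8.45] [0.48 0.5  0.34] M [ 0.027 -0.011 -0.003]
[('side', np.float64(-1.23), np.float64(0.377), array([0.52 , 0.251, 0.198])), ('wrist', np.float64(-0.22), np.float64(0.262), array([0.474, 0.234, 0.207]))] [np.float64(-1.23), np.float64(-0.22), np.float64(-1.26), np.float64(-0.07), np.float64(-1.22), np.float64(0.06)]
9.6 [0.4809 0.2363 0.1878] 0.14205339178153142
```

```bash
cat >> h.py <<'E'
def bar2(p,yaw,c,g,zlo=.14,zhi=.30):
    "bar line excl. points near gripper g; c=approx centre. returns slope deg, z at centre, z at grip, yaw, mid"
    P=pts(p); u=np.array([np.cos(np.radians(yaw)),np.sin(np.radians(yaw))]); n=np.array([-u[1],u[0]])
    s=(P[:,:2]-c)@u; t=(P[:,:2]-c)@n
    m=(abs(s)<.2)&(abs(t)<.025)&(P[:,2]>zlo)&(P[:,2]<zhi); all_=s[m]
    mid=(np.percentile(all_,.5)+np.percentile(all_,99.5))/2
    sg=(np.asarray(g)[:2]-c)@u
    k=m&(abs(s-mid)<.155)&(abs(s-sg)>.05)
    for _ in range(4):
        a=np.polyfit(s[k],P[k,2],1); k&=abs(P[:,2]-np.polyval(a,s))<.009
    b=np.polyfit(s[k],t[k],1)
    xy=c+u*mid+n*np.polyval(b,mid)
    return dict(slope=np.degrees(np.arctan(a[0])).round(2),zmid=np.polyval(a,mid).round(4),zgrip=np.polyval(a,sg).round(4),yaw=round(yaw+np.degrees(np.arctan(b[0])),2),mid=xy.round(4),off=round(mid-sg,4),n=int(k.sum()))
E
cat > t2.py <<'E'
from h import *
import sys
c=np.array([float(sys.argv[1]),float(sys.argv[2])]); yaw=float(sys.argv[3]); zlo=float(sys.argv[4])
F=[];M=[]
for n in ("side","top","side"):
    p=cams.get_image(n); s=robot.get_state(); F.append(s["ft_force"]); M.append(s["wrist_torque"])
    print(n,bar2(p,yaw,c,s["position"],zlo,zlo+.12))
print(s["time_s"],s["position"].round(4),"F",np.mean(F,0).round(2),"M",np.mean(M,0).round(3))
E
python3 t2.py .521 .247 15 .15
```

```text
side {'slope': np.float64(0.34), 'zmid': np.float64(0.2004), 'zgrip': np.float64(0.2001), 'yaw': np.float64(14.95), 'mid': array([0.5201, 0.2507]), 'off': np.float64(0.0415), 'n': 629}
top {'slope': np.float64(0.06), 'zmid': np.float64(0.2034), 'zgrip': np.float64(0.2033), 'yaw': np.float64(14.87), 'mid': array([0.542 , 0.2495]), 'off': np.float64(0.0624), 'n': 214}
side {'slope': np.float64(0.23), 'zmid': np.float64(0.2003), 'zgrip': np.float64(0.2002), 'yaw': np.float64(14.92), 'mid': array([0.5207, 0.2508]), 'off': np.float64(0.0422), 'n': 627}
9.75 [0.4809 0.2363 0.1879] F [-0.07  0.32 -8.22] M [ 0.018 -0.021  0.02 ]
```

It hangs level (0.1–0.3°) with almost no grip moment when held 43 mm from the middle toward the robot, so this is the balance point. Next I lift it clear of the egg cup.

```bash
python3 -m inch '[{"dx":-0.3,"dy":0,"dz":0,"wx":0,"wy":0,"wz":0},{"dx":-1,"dy":0,"dz":0,"wx":0,"wy":0,"wz":0},{"dx":-2,"dy":0,"dz":0,"wx":0,"wy":0,"wz":0},{"dx":-3,"dy":0,"dz":0,"wx":0,"wy":0,"wz":0},{"dx":-4,"dy":0,"dz":0,"wx":0,"wy":0,"wz":0},{"dx":-5,"dy":0,"dz":0,"wx":0,"wy":0,"wz":0},{"dx":-6,"dy":0,"dz":0,"wx":0,"wy":0,"wz":0},{"dx":-6.7,"dy":0,"dz":0,"wx":0,"wy":0,"wz":0},{"dx":-7,"dy":0,"dz":0,"wx":0,"wy":0,"wz":0},{"dx":-7,"dy":0,"dz":0,"wx":0,"wy":0,"wz":0},{"dx":-7,"dy":0,"dz":0,"wx":0,"wy":0,"wz":0}]'
python3 t2.py .521 .247 15 .22
python3 st.py .4731 -.2192 .258 6.3
```

```text
time_s: 10.85
position: [0.4808, 0.2363, 0.2575]
ee_rot: [0.561, 0.43, 0.561, -0.431]
ft_force: [-0.0, -0.9, -9.0]
grip_width: 0.136
side {'slope': np.float64(0.2), 'zmid': np.float64(0.2697), 'zgrip': np.float64(0.2696), 'yaw': np.float64(14.88), 'mid': array([0.5203, 0.2508]), 'off': np.float64(0.042), 'n': 704}
top {'slope': np.float64(-0.09), 'zmid': np.float64(0.2718), 'zgrip': np.float64(0.2719), 'yaw': np.float64(14.94), 'mid': array([0.5422, 0.2496]), 'off': np.float64(0.0629), 'n': 223}
side {'slope': np.float64(-0.11), 'zmid': np.float64(0.2693), 'zgrip': np.float64(0.2694), 'yaw': np.float64(14.9), 'mid': array([0.5202, 0.2507]), 'off': np.float64(0.0419), 'n': 702}
11.0 [0.4806 0.2362 0.2572] F [ 0.07  0.27 -8.53] M [-0.015  0.005  0.013]
t 11.0 pos [0.4806 0.2362 0.2572] delta cm [ -0.05 -12.48  43.81] turn [8.65 0.02 0.09] F [-0.26  0.44 -7.81] grip 0.142
```

```bash
python3 -m inch '[{"dx":0,"dy":-0.1,"dz":0.3,"wx":0,"wy":0,"wz":0},{"dx":0,"dy":-0.3,"dz":1,"wx":0,"wy":0,"wz":0},{"dx":0,"dy":-0.6,"dz":2.2,"wx":0,"wy":0,"wz":0},{"dx":0,"dy":-1.1,"dz":3.9,"wx":0,"wy":0,"wz":0},{"dx":0,"dy":-1.7,"dz":5.9,"wx":0,"wy":0,"wz":0},{"dx":0,"dy":-2.3,"dz":7.9,"wx":0,"wy":0,"wz":0},{"dx":0,"dy":-2.8,"dz":9.9,"wx":0,"wy":0,"wz":0},{"dx":0,"dy":-3.4,"dz":11.9,"wx":0,"wy":0,"wz":0},{"dx":0,"dy":-4,"dz":13.9,"wx":0,"wy":0,"wz":0},{"dx":0,"dy":-4.5,"dz":15.9,"wx":0,"wy":0,"wz":0},{"dx":0,"dy":-5.1,"dz":17.9,"wx":0,"wy":0,"wz":0},{"dx":0,"dy":-5.7,"dz":19.9,"wx":0,"wy":0,"wz":0}]'
python3 -m inch '[{"dx":0,"dy":-0.6,"dz":2,"wx":0.3,"wy":0,"wz":0},{"dx":0,"dy":-1.1,"dz":4,"wx":0.9,"wy":0,"wz":0},{"dx":0,"dy":-1.7,"dz":6,"wx":1.7,"wy":0,"wz":0},{"dx":0,"dy":-2.3,"dz":8,"wx":2.6,"wy":0,"wz":0},{"dx":0,"dy":-2.8,"dz":10,"wx":3.5,"wy":0,"wz":0},{"dx":0,"dy":-3.4,"dz":12,"wx":4.4,"wy":0,"wz":0},{"dx":0,"dy":-4,"dz":14,"wx":5.3,"wy":0,"wz":0},{"dx":0,"dy":-4.5,"dz":16,"wx":6.2,"wy":0,"wz":0},{"dx":0,"dy":-5.1,"dz":18,"wx":7,"wy":0,"wz":0},{"dx":0,"dy":-5.7,"dz":20,"wx":7.7,"wy":0,"wz":0},{"dx":0,"dy":-6.1,"dz":21.5,"wx":8.2,"wy":0,"wz":0},{"dx":0,"dy":-6.4,"dz":22.5,"wx":8.6,"wy":0,"wz":0}]'
python3 st.py .4731 -.2192 .258 6.3
python3 t2.py .517 -.2 6.3 .22
```

```text
time_s: 12.2
position: [0.4767, 0.0275, 0.2582]
ee_rot: [0.561, 0.431, 0.56, -0.431]
ft_force: [-0.1, 0.4, -8.1]
grip_width: 0.14
time_s: 13.4
position: [0.4728, -0.2062, 0.258]
ee_rot: [0.527, 0.472, 0.526, -0.472]
ft_force: [0.1, -0.1, -8.4]
grip_width: 0.14
t 13.4 pos [ 0.4728 -0.2062  0.258 ] delta cm [ 0.01 -0.11  1.29] turn [-0.07  0.04  0.02] F [ 0.11 -0.08 -8.42] grip 0.14
side {'slope': np.float64(-0.08), 'zmid': np.float64(0.2694), 'zgrip': np.float64(0.2695), 'yaw': np.float64(6.23), 'mid': array([ 0.5142, -0.1973]), 'off': np.float64(0.0421), 'n': 431}
top {'slope': np.float64(0.1), 'zmid': np.float64(0.2732), 'zgrip': np.float64(0.2731), 'yaw': np.float64(5.98), 'mid': array([ 0.5181, -0.2036]), 'off': np.float64(0.045), 'n': 242}
side {'slope': np.float64(0.04), 'zmid': np.float64(0.2695), 'zgrip': np.float64(0.2695), 'yaw': np.float64(6.05), 'mid': array([ 0.5148, -0.1969]), 'off': np.float64(0.0422), 'n': 427}
13.55 [ 0.4732 -0.2049  0.258 ] F [ 0.18 -1.15 -8.26] M [-0.205 -0.015 -0.003]
```

```bash
python3 -m inch '[{"dx":0.2,"dy":0,"dz":0.5,"wx":0,"wy":0,"wz":0},{"dx":0.8,"dy":-0.1,"dz":1,"wx":0,"wy":0,"wz":0},{"dx":1.6,"dy":-0.1,"dz":1.3,"wx":0,"wy":0,"wz":0},{"dx":2.5,"dy":-0.1,"dz":1.4,"wx":0,"wy":0,"wz":0},{"dx":3.4,"dy":-0.1,"dz":1.4,"wx":0,"wy":0,"wz":0},{"dx":4.3,"dy":-0.1,"dz":1.4,"wx":0,"wy":0,"wz":0},{"dx":5.2,"dy":-0.1,"dz":1.4,"wx":0,"wy":0,"wz":0},{"dx":6,"dy":-0.1,"dz":1.4,"wx":0,"wy":0,"wz":0},{"dx":6.4,"dy":-0.1,"dz":1.4,"wx":0,"wy":0,"wz":0},{"dx":6.6,"dy":-0.1,"dz":1.4,"wx":0,"wy":0,"wz":0},{"dx":6.6,"dy":-0.1,"dz":1.4,"wx":0,"wy":0,"wz":0},{"dx":6.6,"dy":-0.1,"dz":1.4,"wx":0,"wy":0,"wz":0}]'
python3 st.py .4731 -.2192 .180 6.3
python3 t2.py .516 -.214 6.3 .16
python3 - <<'E'
from h import *
for n in ("top","side"):
  p=cams.get_image(n); r=spotter.cut_out("board",p)
  for x in r[:2]:
    Q=pts(p,x["mask"]); Q=Q[(Q[:,2]>.01)&(Q[:,2]<.026)]
    if len(Q)>50: print(n,x["score"],rect(Q))
  cv2.imwrite(f"pics/{n}5.png",cv2.resize(p["image"][170:350,300:460] if n=="top" else p["image"][130:310,260:480],None,fx=3.2,fy=3.2))
E
```

```text
time_s: 14.75
position: [0.4743, -0.2187, 0.1926]
ee_rot: [0.527, 0.472, 0.527, -0.471]
ft_force: [0.3, -0.5, -8.2]
grip_width: 0.139
t 14.75 pos [ 0.4743 -0.2187  0.1926] delta cm [ 1.25 -0.12  0.04] turn [ 0.05  0.04 -0.04] F [ 0.25 -0.52 -8.22] grip 0.139
side {'slope': np.float64(0.36), 'zmid': np.float64(0.2046), 'zgrip': np.float64(0.2043), 'yaw': np.float64(6.37), 'mid': array([ 0.516 , -0.2095]), 'off': np.float64(0.0425), 'n': 398}
top {'slope': np.float64(0.55), 'zmid': np.float64(0.2079), 'zgrip': np.float64(0.2074), 'yaw': np.float64(6.41), 'mid': array([ 0.5204, -0.2149]), 'off': np.float64(0.0462), 'n': 230}
side {'slope': np.float64(0.3), 'zmid': np.float64(0.2045), 'zgrip': np.float64(0.2043), 'yaw': np.float64(6.36), 'mid': array([ 0.5156, -0.2097]), 'off': np.float64(0.0421), 'n': 399}
14.9 [ 0.4743 -0.2187  0.1926] F [ 0.01  0.26 -8.63] M [0.005 0.    0.015]
top 0.78 (array([ 0.51569434, -0.21488701]), (419.0995788574219, 210.22203063964844), 6.451325416564941)
side 0.67 (array([ 0.5148595 , -0.21093677]), (423.0367126464844, 215.1861572265625), 6.684329032897949)
```

View pics/side5.png

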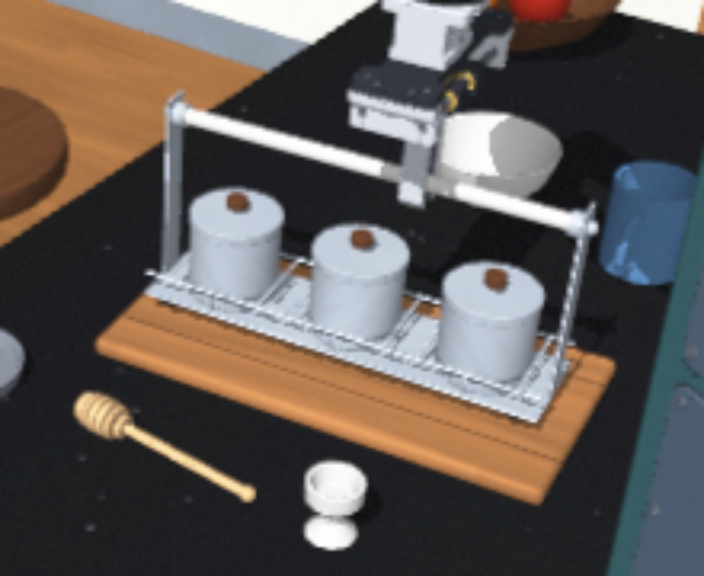

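The side crop shows the caddy level over the board, centred and parallel to it, with the canisters seated. I shift it 2 mm and set it down slowly.

```bash
python3 -m inch '[{"dx":0.2,"dy":-0.1,"dz":0,"wx":0,"wy":0,"wz":0},{"dx":0.4,"dy":-0.2,"dz":0,"wx":0,"wy":0,"wz":0},{"dx":0.6,"dy":-0.2,"dz":0,"wx":0,"wy":0,"wz":0},{"dx":0.8,"dy":-0.2,"dz":0,"wx":0,"wy":0,"wz":0},{"dx":0.9,"dy":-0.2,"dz":0,"wx":0,"wy":0,"wz":0},{"dx":1,"dy":-0.2,"dz":0,"wx":0,"wy":0,"wz":0},{"dx":1.1,"dy":-0.2,"dz":0,"wx":0,"wy":0,"wz":0},{"dx":1.2,"dy":-0.2,"dz":0,"wx":0,"wy":0,"wz":0},{"dx":1.2,"dy":-0.2,"dz":0,"wx":0,"wy":0,"wz":0},{"dx":1.2,"dy":-0.2,"dz":0,"wx":0,"wy":0,"wz":0}]'
python3 t2.py .516 -.214 6.3 .15
```

```text
time_s: 16.1
position: [0.4721, -0.2188, 0.1801]
ee_rot: [0.527, 0.472, 0.527, -0.472]
ft_force: [-1.2, 0.3, -8.7]
grip_width: 0.141
side {'slope': np.float64(0.29), 'zmid': np.float64(0.1919), 'zgrip': np.float64(0.1917), 'yaw': np.float64(6.32), 'mid': array([ 0.5127, -0.2099]), 'off': np.float64(0.0414), 'n': 395}
top {'slope': np.float64(0.2), 'zmid': np.float64(0.1951), 'zgrip': np.float64(0.1949), 'yaw': np.float64(6.32), 'mid': array([ 0.5188, -0.2149]), 'off': np.float64(0.0469), 'n': 230}
side {'slope': np.float64(0.29), 'zmid': np.float64(0.1921), 'zgrip': np.float64(0.1919), 'yaw': np.float64(6.35), 'mid': array([ 0.513 , -0.2096]), 'off': np.float64(0.0417), 'n': 393}
16.25 [ 0.4721 -0.2188  0.1801] F [-0.06 -0.34 -8.33] M [ 0.005 -0.009  0.018]
```

```bash
python3 -m inch '[{"dx":0.05,"dy":0,"dz":0,"wx":0,"wy":0,"wz":0},{"dx":0.1,"dy":0,"dz":0,"wx":0,"wy":0,"wz":0},{"dx":0.15,"dy":0,"dz":0,"wx":0,"wy":0,"wz":0},{"dx":0.2,"dy":0,"dz":0,"wx":0,"wy":0,"wz":0},{"dx":0.2,"dy":0,"dz":0,"wx":0,"wy":0,"wz":0},{"dx":0.2,"dy":0,"dz":0,"wx":0,"wy":0,"wz":0}]'
python3 -m inch '[{"dx":0.05,"dy":0,"dz":0,"wx":0,"wy":0,"wz":0},{"dx":0.1,"dy":0,"dz":0,"wx":0,"wy":0,"wz":0},{"dx":0.1,"dy":0,"dz":0,"wx":0,"wy":0,"wz":0},{"dx":0.1,"dy":0,"dz":0,"wx":0,"wy":0,"wz":0}]'
python3 t2.py .516 -.214 6.3 .15
```

```text
time_s: 16.85
position: [0.4725, -0.2187, 0.1791]
ee_rot: [0.528, 0.472, 0.526, -0.471]
ft_force: [0.4, 1.9, -1.8]
grip_width: 0.14
time_s: 17.25
position: [0.4725, -0.2188, 0.1791]
ee_rot: [0.528, 0.472, 0.526, -0.471]
ft_force: [-2.1, 3.1, 4.8]
grip_width: 0.139
side {'slope': np.float64(0.01), 'zmid': np.float64(0.1909), 'zgrip': np.float64(0.1909), 'yaw': np.float64(6.38), 'mid': array([ 0.5134, -0.2098]), 'off': np.float64(0.0416), 'n': 396}
top {'slope': np.float64(0.27), 'zmid': np.float64(0.194), 'zgrip': np.float64(0.1938), 'yaw': np.float64(6.46), 'mid': array([ 0.5178, -0.2151]), 'off': np.float64(0.0454), 'n': 230}
side {'slope': np.float64(0.01), 'zmid': np.float64(0.1909), 'zgrip': np.float64(0.1909), 'yaw': np.float64(6.33), 'mid': array([ 0.5135, -0.2098]), 'off': np.float64(0.0417), 'n': 391}
17.4 [ 0.4725 -0.2188  0.1791] F [-1.82  2.81  5.2 ] M [ 0.553  0.335 -0.015]
```

It is standing on the board, pressed lightly with about 5 N. I relieve that, open and withdraw upward.

```bash
python3 -m inch '[{"dx":-0.1,"dy":0,"dz":0,"wx":0,"wy":0,"wz":0},{"dx":-0.15,"dy":0,"dz":0,"wx":0,"wy":0,"wz":0},{"dx":-0.15,"dy":0,"dz":0,"wx":0,"wy":0,"wz":0}]'
python3 -m inch '[{"dx":0,"dy":0,"dz":0,"wx":0,"wy":0,"wz":0},{"dx":0,"dy":0,"dz":0,"wx":0,"wy":0,"wz":0},{"dx":0,"dy":0,"dz":0,"wx":0,"wy":0,"wz":0},{"dx":0,"dy":0,"dz":0,"wx":0,"wy":0,"wz":0},{"dx":-1,"dy":0,"dz":0,"wx":0,"wy":0,"wz":0},{"dx":-3,"dy":0,"dz":0,"wx":0,"wy":0,"wz":0},{"dx":-6,"dy":0,"dz":0,"wx":0,"wy":0,"wz":0},{"dx":-10,"dy":0,"dz":0,"wx":0,"wy":0,"wz":0},{"dx":-14,"dy":0,"dz":0,"wx":0,"wy":0,"wz":0},{"dx":-16,"dy":0,"dz":0,"wx":0,"wy":0,"wz":0},{"dx":-16,"dy":0,"dz":0,"wx":0,"wy":0,"wz":0}]' 0.5
python3 t2.py .516 -.214 6.3 .15
python3 - <<'E'
from h import *
for n in ("top","side"):
  p=cams.get_image(n); r=spotter.cut_out("board",p)
  for x in r[:1]:
    Q=pts(p,x["mask"]); Q=Q[(Q[:,2]>.01)&(Q[:,2]<.026)]; print(n,x["score"],rect(Q))
  cv2.imwrite(f"pics/{n}6.png",p["image"])
E
```

```text
time_s: 17.7
position: [0.4725, -0.2188, 0.1791]
ee_rot: [0.527, 0.472, 0.526, -0.471]
ft_force: [-0.2, 2.7, 3.4]
grip_width: 0.144
time_s: 18.8
position: [0.473, -0.2194, 0.3436]
ee_rot: [0.53, 0.472, 0.524, -0.471]
ft_force: [0.4, -0.4, -0.4]
grip_width: 0.5
side {'slope': np.float64(0.03), 'zmid': np.float64(0.1907), 'zgrip': np.float64(0.1907), 'yaw': np.float64(6.39), 'mid': array([ 0.5137, -0.2087]), 'off': np.float64(0.0421), 'n': 389}
top {'slope': np.float64(0.18), 'zmid': np.float64(0.1943), 'zgrip': np.float64(0.1941), 'yaw': np.float64(6.48), 'mid': array([ 0.5412, -0.2115]), 'off': np.float64(0.0696), 'n': 251}
side {'slope': np.float64(0.07), 'zmid': np.float64(0.1907), 'zgrip': np.float64(0.1906), 'yaw': np.float64(6.47), 'mid': array([ 0.5136, -0.2086]), 'off': np.float64(0.0427), 'n': 392}
18.95 [ 0.4717 -0.2186  0.3371] F [-0.25 -0.69 -0.47] M [-0.005 -0.021  0.008]
top 0.6 (array([ 0.51609985, -0.21467062]), (419.9403076171875, 210.29249572753906), 6.3589630126953125)
side 0.57 (array([ 0.51439319, -0.2112352 ]), (421.3061828613281, 215.76319885253906), 6.26388692855835)
```

View pics/side6.png

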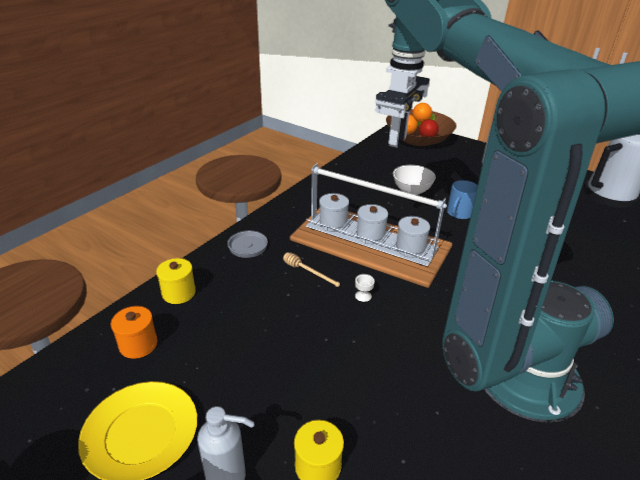

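View pics/top6.png

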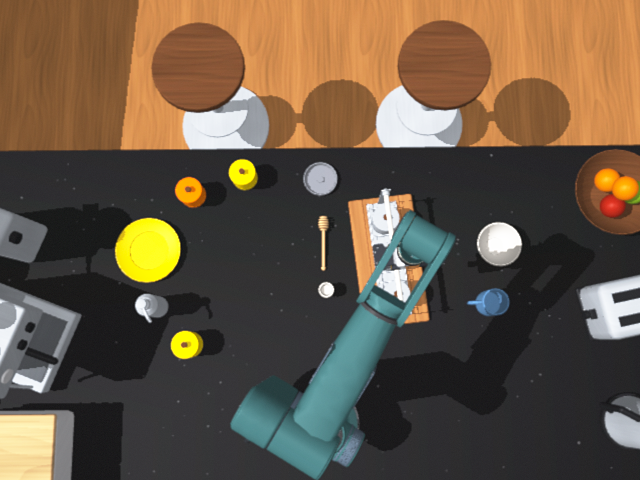

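The pictures show the caddy upright on the board at top view (369–410, 188–310), with the bystanders at the same pixels as before and the gripper clear. I'm handing in.

```bash
python3 -c "
from bench import robot
print(robot.finish_job())"
```

```text
the job is handed in; nothing more can be done
None
```

The caddy, with its three canisters, is standing in the middle of the wooden board, and I handed the job in at about 19 s of the 64 s allowed.

**Balance:** A first trial lift at the bar's middle left the near end down. A second lift about 43 mm toward the robot hung level, within about 0.3°, with almost no moment on the grip. I carried it from there with 25 N grip set.

**Placing:** It went down slowly, with a light press of about 5 N on contact that I eased before opening.

**Last checks:**
- **Level and alignment:** The bar is level within 0.2°, and its direction is 6.4–6.5° against the board's 6.3–6.4°.
- **Centring:** The middle is within about 2–3 mm of the board's, judged by the two cameras, which disagree by up to 4–5 mm. The last top-view reading of the middle (25 mm off) does not count, because the arm hid part of the bar. The reading just before release was within 2 mm.
- **Surroundings:** The canisters are seated in their places. The other things look unmoved in the pictures. The gripper is clear, about 15 cm above the bar.

**One slip:** Lowering after the first trial lift pushed the caddy about 8 mm along on the counter, with a passing sideways force of about 7 N. It touched nothing else in the pictures, and I measured its position again afterwards.

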